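# Roll a spare conveyor roller onto the measuring line

### The arm

A 6-joint arm with a two-finger parallel gripper is mounted at the origin on the work surface. World frame = base frame: x ahead of the robot, y to its left, z up, the work surface at z = 0. Lengths are in mm, angles in rad, forces in N, time in s.
With the tool pointing down it reaches from about 325 to 850 mm from the base axis. Payload 4.4 kg.
Tool frame: the origin (TCP) lies at the very end of the fingers, on their centre line; the grasp point (between the pads) lies 19 mm behind it; y points along the fingers, z is the direction in which the jaws open and shut, and the axes are right-handed (so a half turn about y gives the same grasp; the last joint's range is limited). The gripper opens to 94 mm and grips with 3 to 60 N. Pads are 16 mm wide; open, the fingers measure 119 mm over their backs; the gripper's body (75 mm by 177 mm) begins 78 mm behind the grasp point.
Start: joints at [-1.3, 0.207, 1.542, -0, 1.393, -0.15], TCP at [234.87, -524.846, 205.447] pointing down, gripper open.
Joint ranges: [-2.73, 2.73], [-0.86, 2.22], [0.23, 2.46], [-1.11, 4.25], [0.08, 2.63], [-2.82, 2.82]. Speed limits (rad/s): [2.79, 2.79, 3.14, 3.14, 3.14, 3.14].

### API

Orientations are given as a 3x3 rotation matrix whose columns are the frame's x, y, z axes.
In Python, from plant import robot gives the robot as it stands.
- The arm moves only by the shell command python3 -m jog 'ROWS' [FORCE]. ROWS is JSON, a list of rows, each a list of 7 numbers: the shift along the tool's x, y, z in m, then the turn, a rotation vector about the tool's x, y, z in rad, then the finger opening in m, from 0 to 0.094. A call has exactly 8 rows; each row shifts and turns the commanded pose from where the row before left it, along the tool's axes as they then stand; what a row does not reach is not made up. A row lasts 1/8 s, in which the tool goes at most 62.5 mm and 10.7 degrees, less where a joint would pass 70% of its speed; a pose out of reach is approached as far as the arm can. A call is refused whole if a number of a shift passes 0.0625 or a number of a turn 0.188, either way. A call with a gripper value outside its range is refused whole. The fingers move at their own pace and stop on an object; FORCE is the grip in N (left out, the last holds). Time passes only in rows, so rows that do not move let the fingers close, or fill a call up. It gives the time, the measured TCP pose, the force and the opening at its end, in the units of the state.
- robot.read_state(): the state, without advancing time (a new reading comes with each control period).
- robot.camera(name): name is "scene" or "top" or "wrist"; returns (picture, depth): 400x640x3 uint8, blue, green, red; 400x640 float32, mm along the optical axis (not along the pixel's ray), 0 where there is no reading.
- robot.camera_model(name): a dict with "K" (3x3 intrinsics, pixels), "position" and "attitude" of the camera in the world. Camera axes: x right, y up, looking along -z (the intrinsics and any distortion apply to the point x, -y, -z); pixel columns grow to the right and rows downward; lengths in mm; the calibration is good to about 2 mm. A picture is of the moment at which its call begins: read the wrist's pose just before it. camera_model takes no time and is no camera call; for the wrist camera it gives the pose at the moment of the call.
- robot.job_done(): hands the job in, once; it reports no verdict.
The state is a dict: "time_s": time; "joint_pos": joint angles; "joint_velocities": joint speeds; "joint_torque": joint torques, N m; "tool_pos": TCP position; "eef_rot": TCP orientation; "contact_force": force on the tool from outside, world axes, zero at the start; "ft_torque": the same for the moment, N m; "gripper_width": opening from 0.0 (shut) to 1.0 (fully open).
Only numpy, scipy, OpenCV 4.12 (cv2) and the standard library are available. Lean on these libraries where they do the work, as an engineer would, in place of code of your own. Each camera call takes 0.05 s, during which the arm holds its last target. There are 200 camera calls.

### The job

With the fingertips on top of the blue-ended conveyor roller, push its top sideways so that it rolls over the black mat until it lies centred along the yellow line, ready to be measured, and leave it at rest there. Push only on its upper half, never lift or pinch it, and leave the red-ended roller and everything else where they are.

Things in the scene. Friction and masses are not known exactly. Their poses are not given: they have to be found in the camera images.
- blue_roller_mid (a point): Centre (on the axis) of the blue-ended conveyor roller, the one to roll: aluminium cylinder 40 mm in diameter, 110 mm long, about 0.2 kg, lying on the mat, a blue band round each end and a thin dark axle stub (12 mm thick, 12 mm long) on each end face. y axis = the roller's axis; x and z turn as it rolls. As it lies, its centre is 25 mm and its top 45 mm above the table.
- blue_roller: The same roller and the same point and axes. It lies about parallel to the yellow line, 65 to 90 mm to one side (robot's side or far side, it varies). It rolls easily and, let go slowly, stops by itself within a few mm. While a fingertip drives its top without slipping, it travels half as far as the fingertip, so several short strokes may be needed.
- red_roller_mid (a point): Centre of the red-ended roller, the same but with red bands: it lies on the other side of the yellow line and must stay where it is. Its y axis is its axis.
- line_mid (a point): Middle of the yellow line, on the upper face of the black measuring mat (360 x 340 x 5 mm, fixed, its top 5 mm above the table). The line is 14 mm wide, 210 mm long and runs along this point's y axis; x points across the line, away from the robot; z is up. White scale ticks run along the mat's far edge.
- bearing: Bystander: steel ring 48 mm across, 14 mm high, lying on the mat just beyond the line's left end (about 138 mm from the line's middle). Origin under its centre.
- grease_jar: Bystander: jar 42 mm across and 55 mm tall with black cap and orange label, standing on the robot-side right corner of the mat. Origin under its centre.
- wrench: Bystander: steel wrench 170 mm long lying on the table to the left of the mat.
- yellow_bin: Bystander: yellow parts bin 180 x 105 x 75 mm, right of the mat. Origin under its centre.
- red_bin: Bystander: red parts bin 180 x 105 x 75 mm, left of the mat. Origin under its centre.
- carton: Bystander: cardboard carton 110 x 80 x 60 mm, right of the mat. Origin under its centre.
Not all that is in view belongs to the job. Leave any green or pink look-alike of the blue_roller alone.

How it is judged:
By the outcome, as a careful person would: the job done as asked, in the order asked, and still so for the second after the job is handed in, with the robot touching nothing.
It also fails if it takes over 48 s, if anything falls off the work surface, if the arm or the gripper's body presses on something with over 40 N, if the wrist force passes 120 N, or if a joint passes its speed limit or range.

## Working session

There is one attempt and no reset: what is moved stays moved. The work goes in short steps, Python scripts to look and compute and a shell command to move; the robot and the scene stay as the last step left them, time stands still between calls to the robot, and variables do not carry over. Pictures are saved under pics/ and viewed, on a budget of 10 in all, crops included, one or two more only if the job needs it, and the job is handed in when it is done.

```bash
mkdir -p pics; ls
cat > h.py <<'E'
import numpy as np,cv2
from plant import robot
def snap(n):
    m=robot.camera_model(n); p,d=robot.camera(n); return p,d,m
def pts(uv,m,z=None):
    K=np.array(m["K"]);A=np.array(m["attitude"]);o=np.array(m["position"])
    D=m.get("distortion",m.get("dist"))
    q=cv2.undistortPoints(np.array(uv,float).reshape(-1,1,2),K,None if D is None else np.array(D,float)).reshape(-1,2)
    r=np.c_[q[:,0],-q[:,1],-np.ones(len(q))]@A.T
    return o+r*((z-o[2])/r[:,2])[:,None]
E
python3 - <<'E'
from h import *
s=robot.read_state();print(s)
for n in("top","scene"):
    p,d,m=snap(n);print(n,m);cv2.imwrite(f"pics/{n}0.png",p);np.savez(f"pics/{n}0.npz",p=p,d=d)
E
```

```text
pics
{'time_s': 0.0, 'joint_pos': array([-1.30052639e+00,  2.07409566e-01,  1.54290655e+00, -2.64502296e-05,
        1.39346006e+00, -1.50534202e-01]), 'joint_velocities': array([ 0.00032695,  0.00161151, -0.00035297,  0.00119848,  0.00195527,
        0.00144342]), 'joint_torque': array([-1.45120397e-03, -3.70878375e+01, -2.81419301e+01,  6.97730086e-02,
        3.61978495e-02, -1.81589867e-04]), 'tool_pos': array([ 234.63839883, -524.09762452,  204.31919036]), 'eef_rot': array([[-9.12758921e-01, -6.08071146e-04,  4.08498203e-01],
       [-4.08498544e-01,  2.09730224e-03, -9.12756562e-01],
       [-3.01723268e-04, -9.99997616e-01, -2.16272751e-03]]), 'contact_force': array([ 0.15631565, -0.45133686, -0.50299079]), 'ft_torque': array([-0.02066628,  0.0162947 , -0.01676183]), 'gripper_width': 1.0006309556615456}
top {'K': array([[397.59924078,   0.        , 316.24325398],
       [  0.        , 397.59924078, 196.45494447],
       [  0.        ,   0.        ,   1.        ]]), 'position': array([ 362.60163029,  -17.1806268 , 1063.47344851]), 'attitude': array([[ 0.00633537,  0.9931351 , -0.11680126],
       [-0.99993038,  0.00745451,  0.00914726],
       [ 0.00995516,  0.11673517,  0.99311318]])}
scene {'K': array([[498.2528531 ,   0.        , 314.67117033],
       [  0.        , 498.2528531 , 203.94672475],
       [  0.        ,   0.        ,   1.        ]]), 'position': array([1664.60565721,   18.27093533,  787.6044449 ]), 'attitude': array([[-0.02486475, -0.53280308,  0.84587388],
       [ 0.99967889, -0.01738617,  0.01843461],
       [ 0.00488449,  0.84606064,  0.53306429]])}
```

View pics/top0.png

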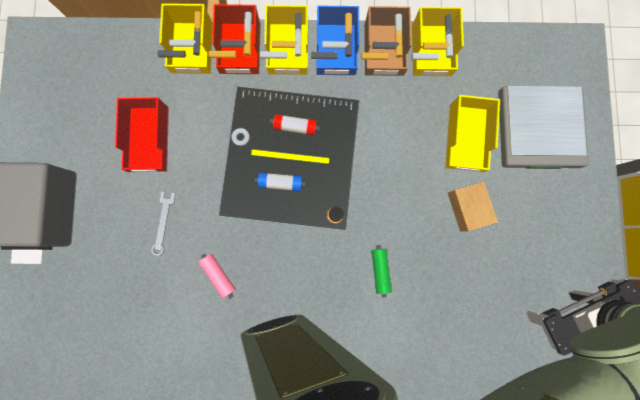

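View pics/scene0.png

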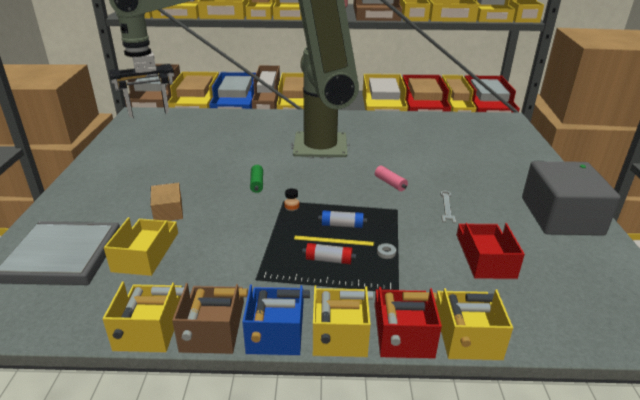

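The pictures show these candidates in the top view: the blue-ended roller at (280,182), the red-ended one at (295,125), the pink look-alike at (217,275) and the green one at (381,271). The blue-banded one at (280,182), on the robot's side of the yellow line at (290,157), is the target. Next I measure it and check a close crop.

```bash
cat >> h.py <<'E'
def mask(p,lo,hi):
    return cv2.inRange(cv2.cvtColor(p,cv2.COLOR_BGR2HSV),lo,hi)
BLUE=((100,110,50),(130,255,255));YEL=((24,120,100),(36,255,255));RED=((0,150,60),(8,255,255))
def blobs(p,c,box,amin=15):
    k=mask(p,*c);x0,y0,x1,y1=box;z=np.zeros_like(k);z[y0:y1,x0:x1]=k[y0:y1,x0:x1]
    cs=[c for c in cv2.findContours(z,cv2.RETR_EXTERNAL,cv2.CHAIN_APPROX_NONE)[0] if cv2.contourArea(c)>=amin]
    return cs
def cen(c):
    M=cv2.moments(c);return [M["m10"]/M["m00"],M["m01"]/M["m00"]]
BOX={"top":(220,90,358,228),"scene":(260,205,400,290)}
def measure(n,p,m):
    out={}
    for k,c,z in(("blue",BLUE,25),("red",RED,25)):
        b=blobs(p,c,BOX[n]);b=sorted(b,key=cv2.contourArea)[-2:]
        if len(b)<2: continue
        q=pts([cen(x) for x in b],m,z)[:,:2];q=q[np.argsort(q[:,1])]
        d=q[1]-q[0];out[k]=(q.mean(0).round(1),round(float(np.hypot(*d)),1),round(float(np.degrees(np.arctan2(-d[0],d[1]))),2))
    b=blobs(p,YEL,BOX[n])
    if b:
        q=pts(np.array(max(b,key=cv2.contourArea)).reshape(-1,2),m,5)[:,:2].astype(np.float32)
        r=cv2.boxPoints(cv2.minAreaRect(q));e=r[1]-r[0];f=r[2]-r[1];d=e if np.hypot(*e)>np.hypot(*f) else f
        d=d*np.sign(d[1]);out["line"]=(r.mean(0).round(1),round(float(np.hypot(*d)),1),round(float(np.degrees(np.arctan2(-d[0],d[1]))),2))
    return out
def rel(o):
    c,_,a=o["line"];a=np.radians(a);x=np.array([np.cos(a),np.sin(a)]);y=np.array([-x[1],x[0]]);d=o["blue"][0]-c
    return "blue in line frame x,y,ang",(d@x).round(1),(d@y).round(1),round(o["blue"][2]-o["line"][2],2)
E
python3 - <<'E'
from h import *
for n in("top","scene"):
    p=np.load(f"pics/{n}0.npz")["p"];m=robot.camera_model(n);o=measure(n,p,m);print(n,o,rel(o))
    if n=="top":cv2.imwrite("pics/crop0.png",cv2.resize(p[90:230,215:365],None,fx=4,fy=4))
s=robot.camera_model("wrist");print(s)
E
```

```text
top {'blue': (array([524.3,  71.6]), 92.5, -4.67), 'red': (array([679.8,  34.5]), 92.7, -8.24), 'line': (array([597. ,  45.3], dtype=float32), 213.3, -5.97)} ('blue in line frame x,y,ang', np.float64(-75.0), np.float64(18.6), 1.3)
scene {'blue': (array([526.8,  68.8]), 92.1, -4.02), 'red': (array([680.9,  31.3]), 92.5, -8.9), 'line': (array([600.4,  44.6], dtype=float32), 209.8, -6.1)} ('blue in line frame x,y,ang', np.float64(-75.8), np.float64(16.2), 2.08)
{'K': array([[317.37698631,   0.        , 319.45816954],
       [  0.        , 317.37698631, 196.74737477],
       [  0.        ,   0.        ,   1.        ]]), 'position': array([ 308.32126514, -492.04725433,  382.39859905]), 'attitude': array([[ 4.09170932e-01,  8.76328694e-01,  2.54218742e-01],
       [-9.12457556e-01,  3.93151973e-01,  1.13369899e-01],
       [-5.97304576e-04, -2.78351479e-01,  9.60479098e-01]])}
```

View pics/crop0.png

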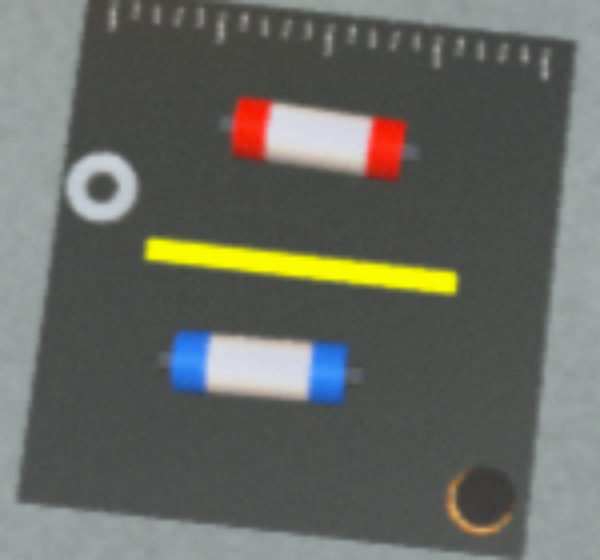

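The crop confirms it: the blue-banded roller is near crop (260,367), lying nearly parallel to the line. It has to roll about 75 mm away from the robot. The red roller is beyond the line and the jar is well off to the right. Moving over it now.

```bash
python3 -m jog '[[-0.042,0,-0.0366,0,0,0,0.06],[-0.042,0,-0.0366,0,0,0,0.06],[-0.042,0,-0.0366,0,0,0,0.06],[-0.042,0,-0.0366,0,0,0,0.06],[-0.042,0,-0.0366,0,0,0,0.06],[-0.042,0,-0.0366,0,0,0,0.06],[-0.042,0,-0.0366,0,0,0,0.06],[-0.042,0,-0.0366,0,0,0,0.06]]' 10
python3 -m jog '[[-0.0395,0,-0.0345,0,0,0,0.06],[-0.0395,0,-0.0345,0,0,0,0.06],[-0.0395,0,-0.0345,0,0,0,0.06],[-0.0395,0,-0.0345,0,0,0,0.06],[0,0,0,0,0.124,0,0.06],[0,0,0,0,0.124,0,0.06],[0,0,0,0,0.124,0,0.06],[0,0,0,0,0.125,0,0.06]]'
```

```text
time_s: 1.1
tool_pos: [422.2, -118.5, 205.3]
eef_rot: [[-0.913, 0.0, 0.408], [-0.408, -0.0, -0.913], [0.0, -1.0, 0.0]]
contact_force: [0.6, -0.1, 1.0]
gripper_width: 0.639
time_s: 2.1
tool_pos: [509.3, 70.3, 204.8]
eef_rot: [[-0.997, -0.001, -0.08], [0.08, 0.0, -0.997], [0.001, -1.0, 0.0]]
contact_force: [-0.4, 0.3, -0.8]
gripper_width: 0.634
```

```bash
python3 -m jog '[[-0.0025,0.036,0,0,0,0,0.06],[-0.0025,0.036,0,0,0,0,0.06],[-0.0025,0.036,0,0,0,0,0.06],[-0.0025,0.036,0,0,0,0,0.06],[0,0,0,0,0,0,0.06],[0,0,0,0,0,0,0.06],[0,0,0,0,0,0,0.06],[0,0,0,0,0,0,0.06]]'
python3 - <<'E'
from h import *
im=[]
for n in("top","scene","wrist"):
    p,d,m=snap(n);im.append(p)
    if n!="wrist":print(n,measure(n,p,m))
c=np.hstack([cv2.resize(im[0][90:230,215:365],(380,355)),cv2.resize(im[1][190:290,250:410],(420,263)).copy() if 0 else cv2.resize(im[1][170:290,260:402],(420,355))])
cv2.imwrite("pics/v1.png",c);cv2.imwrite("pics/w1.png",im[2])
E
```

```text
time_s: 3.1
tool_pos: [520.9, 69.4, 63.0]
eef_rot: [[-0.997, 0.003, -0.076], [0.076, -0.0, -0.997], [-0.003, -1.0, -0.0]]
contact_force: [0.2, -0.8, 0.3]
gripper_width: 0.639
top {'red': (array([682.4,  34.4]), 93.4, -11.08), 'line': (array([590.5, -15.8], dtype=float32), 90.4, -5.97)}
scene {'blue': (array([526.8,  68.9]), 91.9, -3.93), 'red': (array([681. ,  31.1]), 92.3, -8.76), 'line': (array([600.4,  44.6], dtype=float32), 209.8, -6.01)}
```

View pics/w1.png

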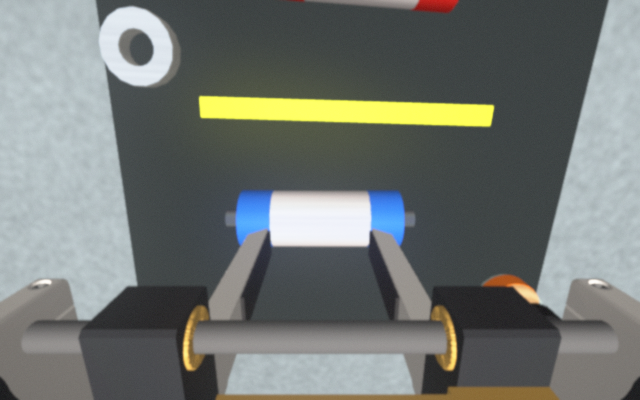

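View pics/v1.png

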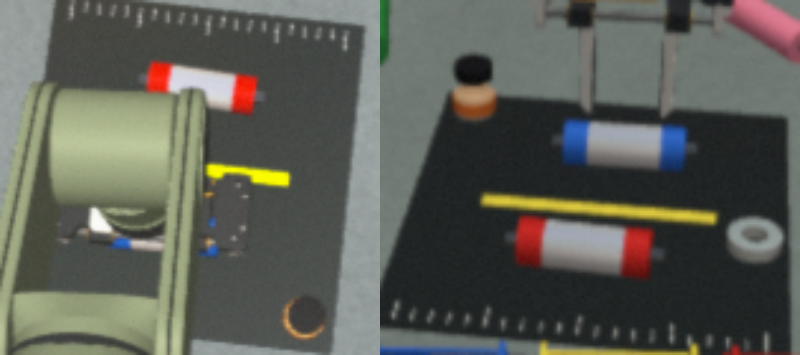

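Roller at wrist (320,218), centred between the fingertips, with the tips just behind its crest. The scene view also sees it clear of the arm. First stroke: press lightly, push forward and turn slightly, so the roller heads a little to the right, since it lies about 17 mm left of the line's middle.

```bash
python3 -m jog '[[0,0.014,0,0,0,0,0.06],[0,0.0055,0,0,0,0,0.06],[-0.005,0,0,0,0.045,0,0.06],[-0.007,0,0,0,0.045,0,0.06],[-0.007,0,0,0,0.045,0,0.06],[-0.006,0,0,0,0.045,0,0.06],[-0.003,0,0,0,0,0,0.06],[0,0,0,0,0,0,0.06]]'
cat > look.py <<'E'
from h import *
import sys
p,d,m=snap("scene");o=measure("scene",p,m);o["line"]=(np.array([600.4,44.6]),0,-6.05)
s=robot.read_state();print(o.get("blue"),o.get("red"),rel(o) if "blue" in o else None)
t=s["tool_pos"];print("t",s["time_s"],"tip",t.round(1),"F",s["contact_force"].round(1))
if "blue" in o:
    print("roller centre minus tip in tool axes",(np.array(s["eef_rot"]).T@(np.r_[o["blue"][0],t[2]]-t)).round(1),"tool yaw",round(np.degrees(np.arctan2(-s["eef_rot"][0,2],s["eef_rot"][1,2]))+180,1))
if len(sys.argv)>1:cv2.imwrite(f"pics/{sys.argv[1]}.png",cv2.resize(p[170:290,250:410],None,fx=5,fy=5))
E
python3 look.py s1
```

```text
time_s: 4.25
tool_pos: [550.8, 64.3, 44.0]
eef_rot: [[-0.967, 0.006, -0.253], [0.253, -0.001, -0.967], [-0.006, -1.0, -0.0]]
contact_force: [1.8, -0.0, 9.7]
gripper_width: 0.638
(array([545.9,  65.1]), 94.5, -9.64) (array([680.6,  31.2]), 92.3, -8.87) ('blue in line frame x,y,ang', np.float64(-56.4), np.float64(14.6), -3.59)
t 4.3 tip [550.7  64.3  44. ] F [ 1.  -1.3  9.9]
roller centre minus tip in tool axes [ 4.9 -0.   0.4] tool yaw 345.3
```

View pics/s1.png

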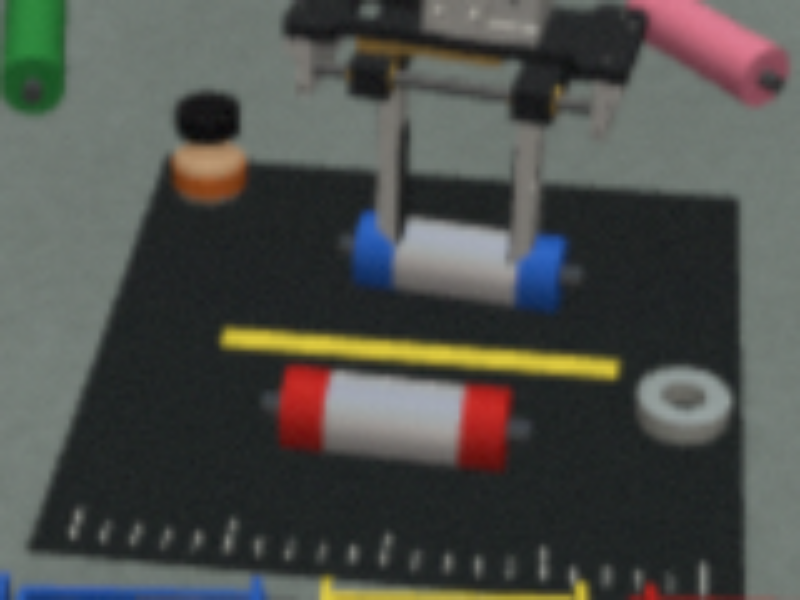

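```bash
python3 -m jog '[[0,-0.01,0,0,0,0,0.06],[0.012,0,0,0,0,0,0.06],[0,0.01,0,0,0,0,0.06],[-0.005,0,0,0,0,0,0.06],[-0.007,0,0,0,0,0,0.06],[-0.007,0,0,0,0,0,0.06],[-0.006,0,0,0,0,0,0.06],[-0.003,0,0,0,0,0,0.06]]'
python3 look.py
python3 -m jog '[[0,0,0,0,0,0,0.06],[0,-0.01,0,0,0,0,0.06],[0.006,-0.01,0,0,0,0,0.06],[0.006,0,0,0,0,0,0.06],[0,0,0,0,0,0,0.06],[0,0,0,0,0,0,0.06],[0,0,0,0,0,0,0.06],[0,0,0,0,0,0,0.06]]'
python3 look.py s2
```

```text
time_s: 5.3
tool_pos: [565.7, 61.5, 43.8]
eef_rot: [[-0.967, 0.006, -0.253], [0.253, 0.001, -0.967], [-0.006, -1.0, -0.002]]
contact_force: [0.9, 2.2, 8.8]
gripper_width: 0.639
(array([560.,  62.]), 94.4, -10.13) (array([680.5,  31.2]), 92.4, -8.14) ('blue in line frame x,y,ang', np.float64(-42.0), np.float64(13.0), -4.08)
t 5.35 tip [565.9  61.4  43.7] F [2.3 1.9 8.6]
roller centre minus tip in tool axes [ 5.9 -0.   0.9] tool yaw 345.3
time_s: 6.35
tool_pos: [551.3, 63.9, 61.8]
eef_rot: [[-0.967, -0.0, -0.254], [0.254, -0.0, -0.967], [0.0, -1.0, 0.0]]
contact_force: [0.5, -0.0, -0.1]
gripper_width: 0.639
(array([553.2,  63. ]), 92.7, -12.42) (array([680.9,  31.2]), 92.6, -8.82) ('blue in line frame x,y,ang', np.float64(-48.9), np.float64(13.3), -6.37)
t 6.4 tip [551.3  63.9  61.8] F [-0.2  0.2  0.2]
roller centre minus tip in tool axes [-2.1 -0.   0.4] tool yaw 345.3
```

```bash
python3 -m jog '[[0.004,0.01,0,0,0,0,0.06],[0,0.008,0,0,0,0,0.06],[-0.005,0,0,0,0.03,0,0.06],[-0.007,0,0,0,0.04,0,0.06],[-0.007,0,0,0,0.04,0,0.06],[-0.006,0,0,0,0.02,0,0.06],[-0.003,0,0,0,0,0,0.06],[0,0,0,0,0,0,0.06]]'
python3 -m jog '[[0,-0.01,0,0,0,0,0.06],[0.013,0,0,0,0,0,0.06],[0,0.01,0,0,0,0,0.06],[-0.005,0,0,0,0,0,0.06],[-0.007,0,0,0,0,0,0.06],[-0.007,0,0,0,0,0,0.06],[-0.006,0,0,0,0,0,0.06],[-0.003,0,0,0,0,0,0.06]]'
python3 -m jog '[[0,0,0,0,0,0,0.06],[0,-0.01,0,0,0,0,0.06],[0.007,-0.01,0,0,0,0,0.06],[0.007,0,0,0,0,0,0.06],[0,0,0,0,0,0,0.06],[0,0,0,0,0,0,0.06],[0,0,0,0,0,0,0.06],[0,0,0,0,0,0,0.06]]'
python3 look.py s3
```

```text
time_s: 7.4
tool_pos: [575.7, 57.1, 44.9]
eef_rot: [[-0.926, 0.003, -0.377], [0.377, 0.002, -0.926], [-0.002, -1.0, -0.003]]
contact_force: [1.0, 3.3, 5.5]
gripper_width: 0.641
time_s: 8.4
tool_pos: [589.4, 52.0, 44.8]
eef_rot: [[-0.926, 0.003, -0.377], [0.377, 0.002, -0.926], [-0.002, -1.0, -0.004]]
contact_force: [1.2, 4.8, 6.1]
gripper_width: 0.639
time_s: 9.4
tool_pos: [574.9, 55.8, 63.7]
eef_rot: [[-0.926, -0.0, -0.377], [0.377, -0.0, -0.926], [0.0, -1.0, 0.0]]
contact_force: [-0.6, -0.4, -0.2]
gripper_width: 0.644
(array([577. ,  57.7]), 93.1, -11.23) (array([681.1,  31.1]), 92.4, -8.99) ('blue in line frame x,y,ang', np.float64(-24.7), np.float64(10.6), -5.18)
t 9.45 tip [574.9  55.8  63.8] F [-0.2 -0.   0.1]
roller centre minus tip in tool axes [-1.2 -0.  -2.6] tool yaw 337.9
```

View pics/s3.png

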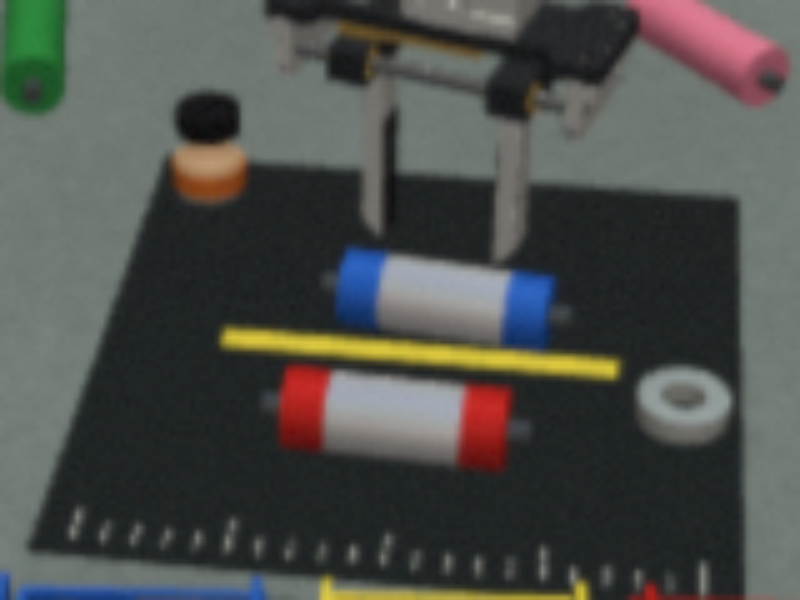

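```bash
python3 -m jog '[[0,0,0,0,-0.1,0,0.06],[0.004,0.01,-0.002,0,-0.09,0,0.06],[0,0.0105,0,0,0,0,0.06],[-0.006,0,0,0,-0.02,0,0.06],[-0.007,0,0,0,-0.02,0,0.06],[-0.007,0,0,0,-0.02,0,0.06],[-0.006,0,0,0,-0.02,0,0.06],[-0.002,0,0,0,-0.01,0,0.06]]'
python3 -m jog '[[0,0,0,0,0,0,0.06],[0,-0.01,0,0,0,0,0.06],[0.007,-0.01,0,0,0,0,0.06],[0.007,0,0,0,0,0,0.06],[0,0,0,0,0,0,0.06],[0,0,0,0,0,0,0.06],[0,0,0,0,0,0,0.06],[0,0,0,0,0,0,0.06]]'
python3 look.py
```

```text
time_s: 10.45
tool_pos: [601.2, 53.3, 44.8]
eef_rot: [[-0.994, 0.003, -0.108], [0.108, -0.001, -0.994], [-0.003, -1.0, 0.001]]
contact_force: [0.2, -2.4, 6.7]
gripper_width: 0.637
time_s: 11.45
tool_pos: [585.3, 55.8, 63.2]
eef_rot: [[-0.994, -0.0, -0.106], [0.106, 0.0, -0.994], [0.0, -1.0, 0.0]]
contact_force: [0.2, 0.6, 0.3]
gripper_width: 0.633
(array([587.4,  54.8]), 93.0, -12.34) (array([680.8,  31.1]), 92.2, -8.8) ('blue in line frame x,y,ang', np.float64(-14.0), np.float64(8.8), -6.29)
t 11.5 tip [585.3  55.8  63.3] F [-1.9 -0.2 -0.1]
roller centre minus tip in tool axes [-2.2 -0.   0.8] tool yaw 353.9
```

```bash
python3 -m jog '[[0.002,0,0,0,0.054,0,0.08],[0.002,0,0,0,0.054,0,0.08],[0,0,0,0,0,0,0.08],[0,0,0,0,0,0,0.08],[0,0,0,0,0,0,0.08],[0,0.011,0,0,0,0,0.08],[0,0.009,0,0,0,0,0.08],[0,0.0015,0,0,0,0,0.08]]'
python3 -m jog '[[-0.003,0,0,0,-0.03,0,0.08],[-0.005,0,0,0,-0.035,0,0.08],[-0.005,0,0,0,-0.035,0,0.08],[-0.004,0,0,0,-0.035,0,0.08],[-0.003,0,0,0,-0.03,0,0.08],[-0.001,0,0,0,0,0,0.08],[0,0,0,0,0,0,0.08],[0,-0.01,0,0,0,0,0.08]]'
python3 -m jog '[[0.006,-0.01,0,0,0,0,0.08],[0.006,0,0,0,0,0,0.08],[0,0,0,0,0,0,0.08],[0,0,0,0,0,0,0.08],[0,0,0,0,0,0,0.08],[0,0,0,0,0,0,0.08],[0,0,0,0,0,0,0.08],[0,0,0,0,0,0,0.08]]'
python3 look.py s4
```

```text
time_s: 12.5
tool_pos: [584.8, 55.6, 44.8]
eef_rot: [[-0.977, 0.007, -0.212], [0.212, -0.001, -0.977], [-0.007, -1.0, -0.0]]
contact_force: [-0.3, -1.0, 16.0]
gripper_width: 0.85
time_s: 13.5
tool_pos: [601.8, 53.3, 51.6]
eef_rot: [[-0.999, -0.001, -0.049], [0.049, 0.0, -0.999], [0.001, -1.0, 0.0]]
contact_force: [-0.3, -0.2, 0.2]
gripper_width: 0.852
time_s: 14.5
tool_pos: [590.1, 53.9, 61.9]
eef_rot: [[-0.999, -0.0, -0.049], [0.049, 0.0, -0.999], [0.0, -1.0, -0.0]]
contact_force: [0.7, 0.5, 0.6]
gripper_width: 0.851
(array([602.5,  54.9]), 91.4, -3.5) (array([681.1,  31.2]), 92.4, -8.88) ('blue in line frame x,y,ang', np.float64(1.0), np.float64(10.5), 2.55)
t 14.55 tip [590.1  53.9  61.9] F [-0.  -0.1  0.1]
roller centre minus tip in tool axes [-12.3  -0.   -1.6] tool yaw 357.2
```

View pics/s4.png

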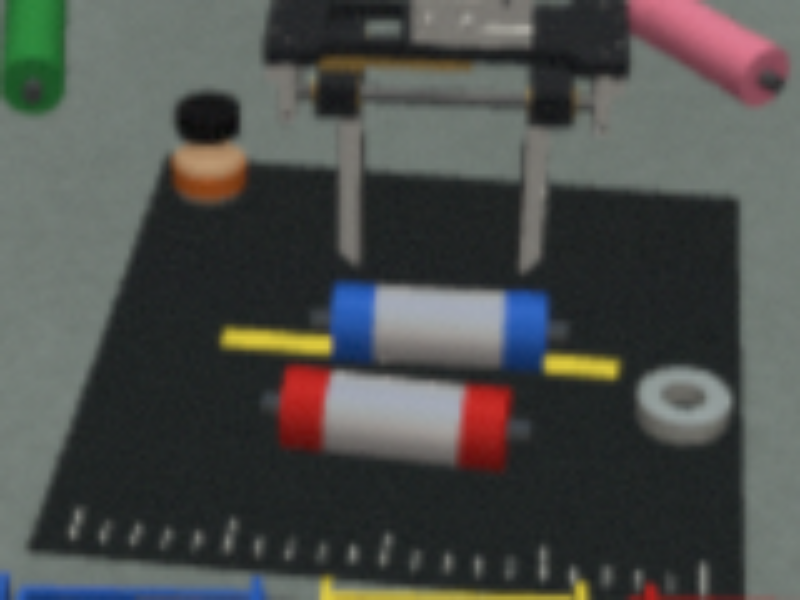

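```bash
python3 -m jog '[[-0.012,0,-0.0015,0,0.012,0,0.08],[0,0.01,0,0,0,0,0.08],[0,0.0085,0,0,0,0,0.08],[0,0.001,0,0,0,0,0.08],[0.001,0,0,0,0.02,0,0.08],[0.001,0,0,0,0.02,0,0.08],[0,0,0,0,0,0,0.08],[0,0,0,0,0,0,0.08]]'
python3 -m jog '[[0,-0.003,0,0,0,0,0.08],[0,-0.02,0,0,0,0,0.08],[0.05,-0.04,0,0,0,0,0.08],[0.06,-0.04,0,0,0,0,0.08],[0.06,-0.04,0,0,0,0,0.08],[0.06,0,0,0,0,0,0.08],[0,0,0,0,0,0,0.08],[0,0,0,0,0,0,0.08]]'
python3 look.py
python3 - <<'E'
from h import *
p,d,m=snap("top");o=measure("top",p,m);print(o);o["line"]=(np.array([597,45.3]),0,-5.97)
if "blue" in o: print(rel(o))
cv2.imwrite("pics/t5.png",cv2.resize(p[90:230,215:365],None,fx=4,fy=4))
E
```

```text
time_s: 15.55
tool_pos: [602.8, 54.7, 45.0]
eef_rot: [[-0.995, 0.006, -0.1], [0.1, -0.001, -0.995], [-0.006, -1.0, 0.0]]
contact_force: [-0.1, -0.3, 11.1]
gripper_width: 0.852
time_s: 16.55
tool_pos: [389.0, 76.5, 174.6]
eef_rot: [[-0.995, 0.002, -0.101], [0.101, -0.0, -0.995], [-0.002, -1.0, -0.0]]
contact_force: [0.2, -0.3, 1.1]
gripper_width: 0.849
(array([601.3,  54.6]), 91.3, -6.62) (array([680.9,  31.2]), 92.4, -8.98) ('blue in line frame x,y,ang', np.float64(-0.2), np.float64(10.0), -0.57)
t 16.6 tip [389.7  76.4 174.7] F [0.9 0.2 1.5]
roller centre minus tip in tool axes [-212.7    0.5    0.3] tool yaw 354.2
{'blue': (array([601.2,  57.1]), 91.8, -5.35), 'red': (array([679.8,  34.5]), 92.7, -8.16), 'line': (array([589., -31.], dtype=float32), 59.9, -6.35)}
('blue in line frame x,y,ang', np.float64(2.9), np.float64(12.2), 0.62)
```

View pics/t5.png

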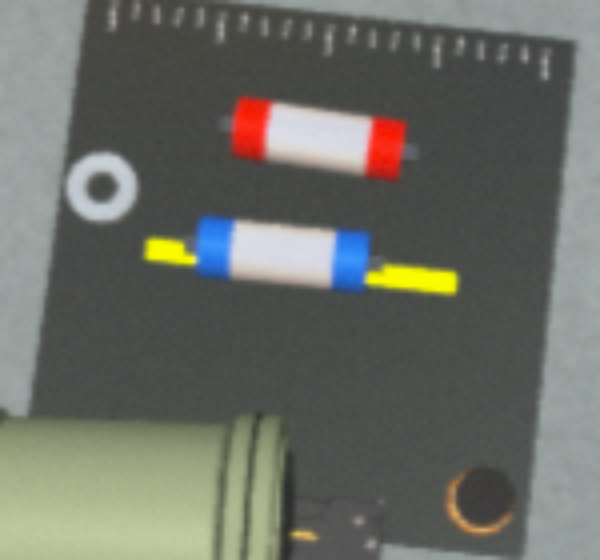

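The roller is visually on the line: top crop bands at (213,247) and (351,261). The two views differ by about 3 mm across the line, so I'll settle that with the wrist view and a depth fit.

```bash
cat > fine.py <<'E'
from h import *
from scipy.optimize import least_squares
L={"top":(np.array([597,45.3]),0,-5.97),"scene":(np.array([600.4,44.6]),0,-6.05)}
for n in("top","scene","wrist"):
    p,d,m=snap(n);K=m["K"];A=np.array(m["attitude"]);o=np.array(m["position"])
    if n=="wrist":
        cv2.imwrite("pics/w5.png",p);BOX["wrist"]=(0,0,640,400)
    v,u=np.mgrid[:400,:640];Z=d
    P=np.stack([(u-K[0,2])/K[0,0]*Z,-(v-K[1,2])/K[1,1]*Z,-Z],-1)@A.T+o
    ye=mask(p,*YEL)>0;x0,y0,x1,y1=BOX[n];b=np.zeros((400,640),bool);b[y0:y1,x0:x1]=1
    near=lambda Q:(abs(Q[...,0]-600)<45)&(abs(Q[...,1]-55)<150)
    yl=ye&b&near(P)&(d>0)
    v2,u2=np.nonzero(yl);q=pts(np.c_[u2,v2],m,5)[:,:2]
    # line centre across: width midpoints per y-bin in line direction
    a=np.radians(-6);X=np.array([np.cos(a),np.sin(a)]);Y=np.array([-X[1],X[0]])
    qx,qy=q@X,q@Y;lo,hi=qy.min(),qy.max()
    ends=[np.median(qx[(qy<lo+25)]),np.median(qx[qy>hi-25])]
    k=(d>0)&b&(P[...,2]>22)&(P[...,2]<55)&(abs(P[...,0]-600)<30)&(abs(P[...,1]-55)<50)
    R=P[k]
    f=lambda t:np.hypot((R[:,:2]@X)-t[0]-t[1]*((R[:,:2]@Y)-118),R[:,2]-t[2])-20
    s=least_squares(f,[R[:,0].mean(),0,25],loss="soft_l1")
    print(n,"line ends qx",np.round(ends,1),"y",round(lo,1),round(hi,1),"depthfit n",k.sum(),"cx",round(s.x[0],1),"slope",round(s.x[1],3),"z",s.x[2].round(1),"rms",f(s.x).std().round(2),"y",np.median(R[:,:2]@Y).round(1))
    bl=sorted([c for c in blobs(p,BLUE,BOX[n])],key=cv2.contourArea)[-2:]
    for c in bl:
        w=pts([cen(c)],m,25)[0,:2];print("   band axis pt: x",round(w@X,1),"y",round(w@Y,1),"area",cv2.contourArea(c))
print(robot.read_state()["time_s"])
E
python3 fine.py
```

```text
top line ends qx [588.9 589.4] y 0.8 214.1 depthfit n 576 cx 591.0 slope -0.008 z 24.5 rms 1.53 y 117.1
   band axis pt: x 591.2 y 165.5 area 108.5
   band axis pt: x 592.2 y 73.8 area 111.0
scene line ends qx [592.6 592.6] y 2.2 212.0 depthfit n 478 cx 591.1 slope -0.011 z 23.6 rms 2.17 y 118.8
   band axis pt: x 591.8 y 71.4 area 113.5
   band axis pt: x 593.0 y 162.7 area 121.0Traceback (most recent call last):
  File "fine.py", line 13, in <module>
    v2,u2=np.nonzero(yl);q=pts(np.c_[u2,v2],m,5)[:,:2]
                           ~~~^^^^^^^^^^^^^^^^^^
  File "h.py", line 8, in pts
    q=cv2.undistortPoints(np.array(uv,float).reshape(-1,1,2),K,None if D is None else np.array(D,float)).reshape(-1,2)
      ~~~~~~~~~~~~~~~~~~~^^^^^^^^^^^^^^^^^^^^^^^^^^^^^^^^^^^^^^^^^^^^^^^^^^^^^^^^^^^^^^^^^^^^^^^^^^^^^^^
cv2.error: OpenCV(4.12.0) /io/opencv/modules/calib3d/src/undistort.dispatch.cpp:347: error: (-215:Assertion failed) CV_IS_MAT(_src) && CV_IS_MAT(_dst) && (_src->rows == 1 || _src->cols == 1) && (_dst->rows == 1 || _dst->cols == 1) && _src->cols + _src->rows - 1 == _dst->rows + _dst->cols - 1 && (CV_MAT_TYPE(_src->type) == CV_32FC2 || CV_MAT_TYPE(_src->type) == CV_64FC2) && (CV_MAT_TYPE(_dst->type) == CV_32FC2 || CV_MAT_TYPE(_dst->type) == CV_64FC2) in function 'cvUndistortPointsInternal'
```

View pics/w5.png

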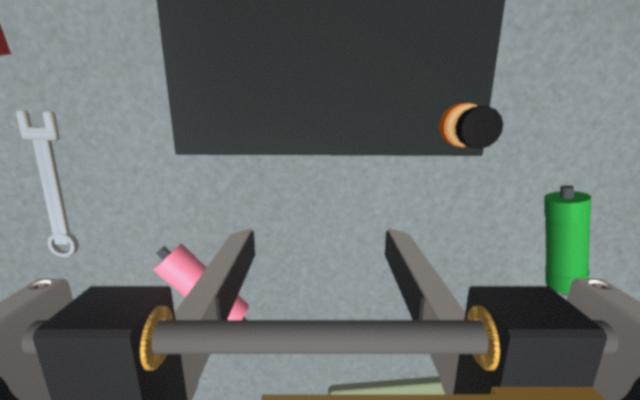

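Wrist view shows only the near part of the mat. The views straddle zero (top about +2, scene about −1). I'll move the wrist camera roughly above the roller as a tie-breaker.

```bash
python3 -m jog '[[-0.03,0,0,0,0,0,0.08],[-0.04,0,0,0,0,0,0.08],[-0.04,0,0,0,0,0,0.08],[-0.02,0,0,0,0,0,0.08],[0,0,0,0,0,0,0.08],[0,0,0,0,0,0,0.08],[0,0,0,0,0,0,0.08],[0,0,0,0,0,0,0.08]]'
sed -i 's/for n in("top","scene","wrist")/for n in("wrist",)/' fine.py; python3 fine.py; python3 look.py
```

```text
time_s: 17.8
tool_pos: [517.2, 63.5, 174.0]
eef_rot: [[-0.995, 0.0, -0.101], [0.101, -0.0, -0.995], [-0.0, -1.0, 0.0]]
contact_force: [0.1, -0.2, -0.9]
gripper_width: 0.851
wrist line ends qx [586.9 587.1] y -0.7 210.9 depthfit n 4461 cx 589.8 slope -0.011 z 23.6 rms 0.67 y 117.6
   band axis pt: x 589.8 y 163.0 area 966.5
   band axis pt: x 591.2 y 68.5 area 967.5
17.85
(array([601.2,  54.6]), 91.2, -6.77) (array([681.2,  31.2]), 92.5, -8.8) ('blue in line frame x,y,ang', np.float64(-0.3), np.float64(10.0), -0.72)
t 17.9 tip [517.5  63.5 174.1] F [-0.2  0.  -0.1]
roller centre minus tip in tool axes [-84.2   0.    0.4] tool yaw 354.2
```

View pics/w5.png

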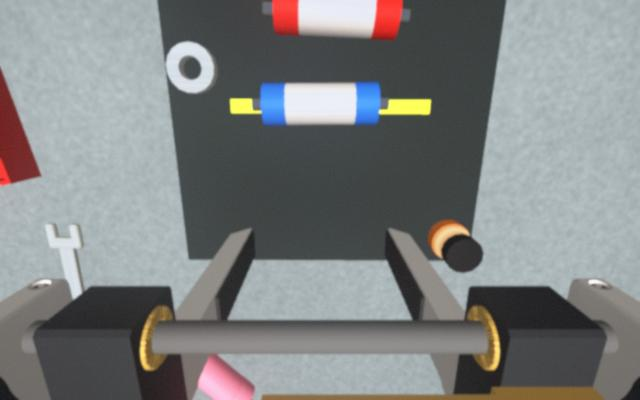

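Wrist view: roller spans rows 82–125 (centre about 103.5), line centre about row 106.5. That camera is directly above, so parallax is small; it says the roller is about 2.8 mm past the line. The top view says +2.3, while the low scene view, the most height-sensitive, says about −0.5. A short back stroke of about 5 mm at the tip follows.

```bash
python3 -m jog '[[-0.043,0.03,0,0,0,0,0.08],[-0.043,0.03,0,0,0,0,0.08],[0,0.03,0,0,0,0,0.08],[0,0.025,0,0,0,0,0.08],[0,0,0,0,0,0,0.08],[0,0.01,0,0,0,0,0.08],[0,0.006,0,0,0,0,0.08],[0,0,0,0,0,0,0.08]]'
python3 -m jog '[[0.0015,0,0,0,0,0,0.08],[0.002,0,0,0,0,0,0.08],[0.0015,0,0,0,0,0,0.08],[0,0,0,0,0,0,0.08],[0,0,0,0,0,0,0.08],[0,-0.003,0,0,0,0,0.08],[0,-0.02,0,0,0,0,0.08],[0,-0.04,0,0,0,0,0.08]]'
python3 -m jog '[[0.03,-0.035,0,0,0,0,0.08],[0.04,-0.033,0,0,0,0,0.08],[0.01,0,0,0,0,0,0.08],[0,0,0,0,0,0,0.08],[0,0,0,0,0,0,0.08],[0,0,0,0,0,0,0.08],[0,0,0,0,0,0,0.08],[0,0,0,0,0,0,0.08]]'
python3 fine.py; python3 look.py
```

```text
time_s: 18.9
tool_pos: [605.5, 54.6, 45.2]
eef_rot: [[-0.995, 0.005, -0.101], [0.101, -0.0, -0.995], [-0.005, -1.0, -0.0]]
contact_force: [-0.3, 0.5, 3.8]
gripper_width: 0.852
time_s: 19.9
tool_pos: [596.3, 55.3, 105.2]
eef_rot: [[-0.995, -0.005, -0.101], [0.101, 0.0, -0.995], [0.005, -1.0, 0.0]]
contact_force: [0.4, 0.5, 0.6]
gripper_width: 0.85
time_s: 20.9
tool_pos: [518.8, 63.2, 173.4]
eef_rot: [[-0.995, -0.001, -0.101], [0.101, 0.0, -0.995], [0.001, -1.0, 0.0]]
contact_force: [0.8, -0.9, 0.2]
gripper_width: 0.853
wrist line ends qx [587.3 587.5] y -0.7 210.8 depthfit n 4438 cx 587.5 slope -0.011 z 23.6 rms 0.66 y 117.4
   band axis pt: x 588.7 y 68.5 area 966.5
   band axis pt: x 587.4 y 163.0 area 969.0
20.95
(array([598.6,  54.8]), 91.4, -4.35) (array([681.1,  31.2]), 92.5, -8.66) ('blue in line frame x,y,ang', np.float64(-2.9), np.float64(10.0), 1.7)
t 21.0 tip [518.9  63.2 173.7] F [0.8 0.7 0.2]
roller centre minus tip in tool axes [-80.2  -0.    0.3] tool yaw 354.2
```

```bash
python3 fine.py
python3 - <<'E'
from h import *
print(robot.job_done())
E
```

```text
wrist line ends qx [587.4 587.6] y -0.7 210.8 depthfit n 4436 cx 587.5 slope -0.011 z 23.6 rms 0.66 y 117.5
   band axis pt: x 587.5 y 163.1 area 970.0
   band axis pt: x 588.7 y 68.4 area 971.0
21.05
the job is handed in; nothing more can be done
None
```

I rolled the blue-ended roller onto the yellow line with short fingertip strokes on its top, steered it nearly parallel to the line, and finished with a small back stroke. I then lifted clear and handed the job in at about 21 s.

- **Across the line:** the last wrist check, taken from almost straight above, put the axis 0 to 0.6 mm from the line's centre and about 0.7° off parallel. A repeat reading just before hand-in was unchanged, so the roller was at rest.
- **Views that disagreed:** the low scene camera read −2.9 mm across the line and 1.7° off parallel. I trusted the wrist camera because it is much less sensitive to height errors. I did not repeat the top view after the last stroke; before it, the top view read about +2 to +3 mm, closer to the wrist view than the scene view.
- **Along the line:** the roller's middle ended about 11 mm left of the line's middle. It began about 17 mm left, and rolling could take out only part of that. The whole roller lies within the 210 mm line.
- **Everything else:** the red roller's measured position did not change. The bearing and jar looked unmoved in the pictures; I did not measure them or the other objects. The highest contact force I read was about 16 N.

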